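# Set the bleed valve of the pump test stand

## Robot

A 6-joint arm with a two-finger parallel gripper is mounted at the origin on the work surface. World frame = base frame: x ahead of the robot, y to its left, z up, the work surface at z = 0. Lengths are in m, angles in rad, forces in N, time in s.
With the tool pointing down it reaches from about 0.3 to 0.75 m from the base axis. Payload 8.5 kg.
Tool frame: the origin (TCP) lies on the mounting face of the last link; the fingertips stand 173 mm ahead of it and the grasp point (between the pads) lies 155 mm ahead of it; z points along the fingers, y is the direction in which the jaws open and shut (so a half turn about z gives the same grasp; the last joint's range is limited). The gripper opens to 85 mm and grips with 20 to 120 N. Pads are 22 mm wide; open, the fingers measure 114 mm over their backs; the gripper's body (76 mm by 85 mm) begins 54 mm behind the grasp point. The pads swing forward as they close: fully open they stand 13 mm farther back than shut.
Start: joints at [0.927, 0.381, 1.297, -0, 1.464, -0.215], TCP at [0.229, 0.5, 0.405] pointing down, gripper open.
Joint ranges: [-3.11, 3.11], [-0.89, 2.33], [0.22, 2.48], [-1.42, 4.56], [0.17, 2.85], [-2.88, 2.88]. Speed limits (rad/s): [2.39, 2.39, 3.14, 3.14, 3.14, 3.14].

## Interface

Orientations are given as a 3x3 rotation matrix whose columns are the frame's x, y, z axes.
In Python, from cell import arm gives the robot as it stands. The module is installed in compiled form; this text tells all that it offers.
- The arm moves only by the tool move_arm, never from a script. Its argument "rows" is a list of rows, each an object with "twist": the turn, a rotation vector about the world's x, y, z in rad, a list of three; "travel": the shift along the world's x, y, z in m, a list of three; "gripper": the opening, from 0 (shut) to 1 (fully open). In form: [{"twist": [rx, ry, rz], "travel": [x, y, z], "gripper": gripper}, ...]. A call has 1 to 12 rows; each row is the pose to reach, as a shift and turn from the pose measured when the call began; what a row does not reach only later rows make up. A row lasts 1/12 s, in which the tool goes at most 41.7 mm and 7.16 degrees, less where a joint would pass 70% of its speed; a pose out of reach is approached as far as the arm can. A call with a gripper value outside its range is refused whole. The fingers move at their own pace and stop on an object; "grip_force" is the grip in N (left out, the last holds). Time passes only in rows, so rows that repeat a pose let the fingers close. It gives the time, the measured TCP pose, the force and the opening at its end, in the units of the state.
- arm.read_state(): the state, without advancing time (a new reading comes with each control period).
- arm.capture(name): name is "scene" or "top"; returns a dict with "color" (400x640x3 uint8, red, green, blue), "range_z" (400x640 float32, m along the optical axis (not along the pixel's ray), 0 where there is no reading), "mtx" (3x3 intrinsics, pixels), "pose" (4x4, takes a point from camera to world coordinates). Camera axes: x right, y down, z forward; pixel columns grow to the right and rows downward; lengths in m; the calibration is good to about 2 mm. A picture is of the moment at which its call begins.
- arm.sign_off(): hands the job in, once; it reports no verdict.
The state is a dict: "clock": time; "qpos": joint angles; "joint_velocities": joint speeds; "effort": joint torques, N m; "eef_pos": TCP position; "orientation": TCP orientation; "force": force on the tool from outside, world axes, zero at the start; "ft_torque": the same for the moment, N m; "finger_gap": finger opening in m.
Only numpy, scipy, OpenCV 4.12 (cv2) and the standard library are available. Lean on these libraries where they do the work, as an engineer would, in place of code of your own. Each camera call takes 0.05 s, during which the arm holds its last target. There are 200 camera calls.

## Task

First hang the drip pail by its wire bail on the hook above the drain spout, and let go of it. Then take the upright handle on the red valve wheel, close the valve (clockwise from above) to its stop, back it off exactly two full turns, and finish there still gripping the handle: do not let go. Leave the pump housing, bottle, spanner and pulley where they are.

Things in the scene. Friction and masses are not known exactly. Their poses are not given: they have to be found in the camera images.
- pail: Loose aluminium drip pail, rim 94 mm across, 60 mm high, about 0.3 kg, with a rigid (not swinging) dark wire bail. Origin: centre of its underside, z up. The bail is an arch of 6 mm wire in the pail's y-z plane, legs at y = +-50 mm, peak over the centre. The hook passes through it along the pail's x axis, from either side. An orange lifting grip stands above the peak on a thin neck.
- pail_grip (a point): Middle of the pail's orange lifting grip, 197 mm above the pail's underside and 45 mm above bail_top. The grip is 34 mm long along the pail's x, 18 mm thick along its y, 32 mm high. Fingers that close along the pail's y and reach at most 20 mm below this point stay clear of bail and hook.
- bail_top (a point): Underside of the bail's wire at its peak, where it rests on the hook; on the pail's axis, 152 mm above its underside.
- hook: Fixed steel hook of 8 mm round bar on the blue drain standpipe. Its frame is upright, origin on the bench below hook_seat. The bar runs from the pipe (100 mm along the hook's +x, pipe top 210 mm above the bench) to the hook's -x, dips at the seat and turns up to a tip. A hung pail has its x axis along the hook's x (either way) and its underside 52 mm above the bench.
- drain: The fixed drain stand that carries the hook; its frame is the same as hook's. A brass spout (14 mm thick) runs below the hook bar, parallel to it, axis 172 mm above the bench, from the standpipe to x = +25 mm, and drips into the hung pail. A grey base plate 10 mm thick lies under the pail's place.
- hook_seat (a point): Upper side of the hook bar at its lowest place, 204 mm above the bench: bail_top comes to rest here. Bring the pail on from the hook's -x side with bail_top 28 to 45 mm above the seat (bail clears the tip, rim clears the spout), then lower.
- hook_tip (a point): Centre of the hook's upturned end, 16 mm towards the hook's -x from the seat and 14 mm above it; the round end reaches 18 mm above the seat.
- valve (a joint): Opening angle of the valve wheel, rad: 0 is closed at its hard stop, growing anticlockwise seen from above (opening); one turn is 6.283, two turns 12.566. Starts half a turn to one turn open; can open to 20. The wheel does not rise, stays where it is left, and needs about 2 to 4 N at the handle to turn.
- valve_axis (a point): Point on the vertical axis of the red valve wheel (112 mm over all), 162 mm above the bench, level with handle_mid. The wheel's rim and hub lie at 114 to 132 mm above the bench. Handle_mid circles this point at a radius of 50 mm.
- handle: Black upright handle on the wheel's rim, a cylinder 20 mm in diameter from 130 to 186 mm above the bench. It revolves freely on its pin, so it may be gripped with the fingers in any yaw and carried round in circles without turning the fingers. Origin on its axis, 128 mm above the bench, z up.
- handle_mid (a point): Point on the axis of the handle, 162 mm above the bench, 24 mm below its top: a good place to grip from above (fingers may reach 25 mm below it before touching the rim).
- pump: Bystander: loose black plastic pump housing, about 110 mm over all and 110 mm high with a pipe stub to -y; origin at its underside.
- coolant: Bystander: loose blue bottle, 72 mm in diameter, 170 mm high; origin at its underside.
- spanner: Bystander: loose steel spanner lying along its x axis; origin at its middle, underside.
- pulley: Bystander: loose dark steel belt pulley, 64 mm in diameter, 26 mm high; origin at its underside.
Not all that is in view belongs to the job. What is shaped like the pail but green is not meant.

How it is judged:
On the way, in this order (a step that is already met when the one before it is completed fails the run):
1. the pail hangs by its bail on the hook, let go (contact force between hook and pail above 0.8 N and distance between bail_top and hook_seat below 0.016 m and angle between pail's own z axis and vertical below 0.3 rad and height (world z) of pail above 0.035 m and contact force between each of the fingers, the arm and pail below 0.1 N), for 0.2 s.
2. the valve is closed to its stop (value of joint valve below 0.08 rad), for 0.1 s.
3. the valve is backed off two turns with the handle gripped (value of joint valve between 12.306 and 12.826 rad and contact force between the fingers and handle above 2 N), for 0.2 s.
At the end, for the whole second after the job is handed in: The valve is two turns (12.57 rad) open from its stop, within 0.26 rad, at rest, its handle gripped (over 2 N); the pail hangs by its bail on the hook (peak within 16 mm of the seat, tilt under 0.3 rad), clear of the base and the robot; bystanders within 30 mm of their places (all of step 1 and all of step 3 and velocity of joint valve between -0.1 and 0.1 rad/s); the arm keeps its last pose, push and grip.
It fails at once if the black pump housing is pushed more than 30 mm or tipped (distance of pump from where it was at the start of the episode above 0.03 m or angle between pump's own z axis and vertical above 0.5 rad).
It fails at once if the coolant bottle is pushed more than 30 mm or tipped (distance of coolant from where it was at the start of the episode above 0.03 m or angle between coolant's own z axis and vertical above 0.5 rad).
It fails at once if the spanner is pushed more than 30 mm or tipped (distance of spanner from where it was at the start of the episode above 0.03 m or angle between spanner's own z axis and vertical above 0.5 rad).
It fails at once if the belt pulley is pushed more than 30 mm or tipped (distance of pulley from where it was at the start of the episode above 0.03 m or angle between pulley's own z axis and vertical above 0.5 rad).
It also fails if it takes over 72 s, if anything falls off the work surface, if the arm or the gripper's body presses on something with over 40 N, if the wrist force passes 120 N, or if a joint passes its speed limit or range.

## Working session

There is one attempt and no reset: what is moved stays moved. The work goes in short steps, Python scripts to look and compute and a tool call to move; the robot and the scene stay as the last step left them, time stands still between calls to the robot, and variables do not carry over. Pictures are saved under pics/ and viewed, about 8 in all and at most 12, crops included, and the job is handed in when it is done.

Besides the shell and the picture viewer there is one more tool, called after "Emit:" in YAML: its name, and indented under it one key for each argument. move_arm: Moves the arm, as the interface text tells. Its arguments: {"type":"object","properties":{"rows":{"type":"array","items":{"type":"object","properties":{"twist":{"type":"array","items":{"type":"number"}},"travel":{"type":"array","items":{"type":"number"}},"gripper":{"type":"number"}}}},"grip_force":{"type":"number"}},"required":["rows"]}

```bash
mkdir -p pics
cat > h.py <<'E'
import numpy as np, cv2
from cell import arm
def cap(n):
    c=arm.capture(n); return c
def pts(c):
    z=c["range_z"]; K=c["mtx"]; v,u=np.mgrid[:400,:640]
    P=np.stack([(u-K[0,2])/K[0,0]*z,(v-K[1,2])/K[1,1]*z,z],-1)
    W=P@c["pose"][:3,:3].T+c["pose"][:3,3]; W[z==0]=np.nan
    return W
E
python3 - <<'E'
from h import *
ims=[]
for n in("scene","top"):
    c=cap(n); np.savez(f"{n}.npz",**c); cv2.imwrite(f"pics/{n}0.png",c["color"][...,::-1])
    print(n,c["mtx"].round(1).tolist(),c["pose"].round(3).tolist())
print(arm.read_state())
E
```

```text
scene [[486.8, 0.0, 320.6], [0.0, 486.8, 206.4], [0.0, 0.0, 1.0]] [[0.102, 0.663, -0.741, 1.727], [0.995, -0.065, 0.079, -0.101], [0.004, -0.745, -0.667, 1.183], [0.0, 0.0, 0.0, 1.0]]
top [[479.4, 0.0, 314.5], [0.0, 479.4, 207.4], [0.0, 0.0, 1.0]] [[-0.01, -0.988, 0.153, 0.358], [-1.0, 0.011, 0.008, -0.003], [-0.01, -0.153, -0.988, 1.564], [0.0, 0.0, 0.0, 1.0]]
{'clock': 0.1, 'qpos': array([ 9.26691049e-01,  3.81111860e-01,  1.29815188e+00,  1.07230170e-05,
        1.46361531e+00, -2.15327410e-01]), 'joint_velocities': array([ 1.46507118e-03, -2.60642099e-03, -1.88302573e-03,  6.98033746e-04,
        7.89704951e-04, -1.28036870e-05]), 'effort': array([ 3.15492849e-03, -4.49219334e+01, -2.31654114e+01, -2.13233898e-04,
        3.69598885e-03,  7.50054951e-08]), 'eef_pos': array([0.228655  , 0.50016714, 0.40419354]), 'orientation': array([[-9.09473951e-01,  4.15760174e-01, -7.80984094e-04],
       [ 4.15760810e-01,  9.09473421e-01, -1.02224766e-03],
       [ 2.85274413e-04, -1.25441019e-03, -9.99999173e-01]]), 'force': array([ 0.43319257, -0.34026683, -0.00887324]), 'ft_torque': array([-0.01437695, -0.03297953, -0.0243013 ]), 'finger_gap': 0.0852720725800943}
```

View pics/scene0.png

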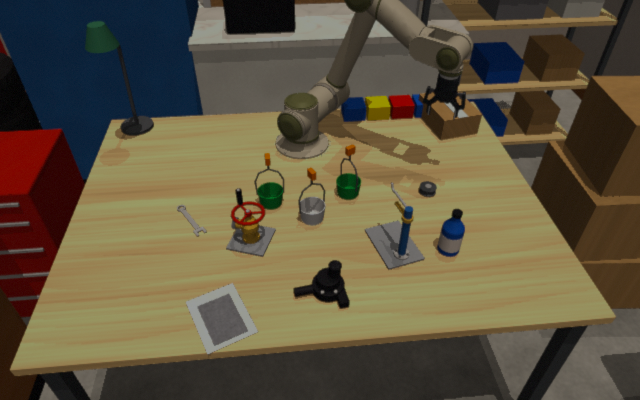

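View pics/top0.png

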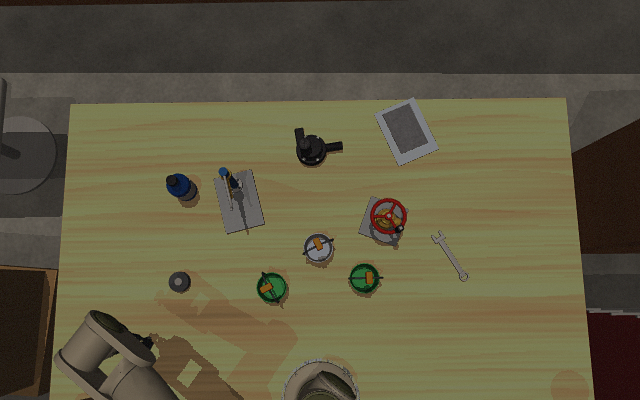

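Scene view: three pail-shaped things. The aluminium one is at scene (312,210) / top (319,248); the green ones at top (272,288) and (364,278) are decoys. Drain is at top (238,200), valve wheel at top (388,216), with its handle near (400,228). I choose the grey pail; next a measurement and one close crop.

Run:
```python
from h import *
D={n:dict(np.load(n+".npz")) for n in("scene","top")}
crops=[]
for n,c in D.items():
    W=pts(c); hsv=cv2.cvtColor(c["color"],cv2.COLOR_RGB2HSV); H,S,V=[hsv[...,i].astype(int) for i in range(3)]
    def rep(lab,m):
        k,L,st,ce=cv2.connectedComponentsWithStats(m.astype(np.uint8))
        for i in range(1,k):
            if st[i,4]<8: continue
            w=W[L==i]; w=w[~np.isnan(w[:,0])]
            r=cv2.minAreaRect(w[:,:2].astype(np.float32)*1000)
            print(n,lab,st[i,4],ce[i].round(0),np.median(w,0).round(3),"min",w.min(0).round(3),"max",w.max(0).round(3),"rect",np.round(r[0],0),np.round(r[1],0),round(r[2],1))
    z=W[...,2]; reg=(W[...,0]>.2)&(W[...,0]<1)&(abs(W[...,1])<.55)
    rep("orange",reg&(H>5)&(H<18)&(S>180)&(V>100)&(z>.13))
    rep("red",reg&((H<4)|(H>175))&(S>170)&(V>80)&(z>.08))
    rep("blue",reg&(H>95)&(H<125)&(S>130)&(V>50)&(z>.06))
    rep("black",reg&(V<45)&(z>.136)&(z<.25))
    rep("high",reg&(z>.19)&(z<.26)&(W[...,1]>.1)&(W[...,1]<.4))
    b=[(285,150,140,110),(170,130,140,110)]
    bs=[(225,145,120,100),(365,170,100,90)] if n=="scene" else [(280,190,140,100),(200,150,90,90)]
    for x,y,w,h in bs: crops.append(cv2.resize(c["color"][y:y+h,x:x+w],(400,300),interpolation=cv2.INTER_CUBIC))
g=np.vstack([np.hstack(crops[:2]),np.hstack(crops[2:])])
cv2.imwrite("pics/crop1.png",np.clip(g[...,::-1]*1.4,0,255).astype(np.uint8))
```

```text
scene orange 46 [351. 148.] [0.35  0.151 0.21 ] min [0.334 0.133 0.184] max [0.364 0.164 0.216] rect [347. 149.] [24. 33.] 26.6
scene orange 49 [267. 159.] [ 0.383 -0.14   0.21 ] min [ 0.359 -0.147  0.188] max [ 0.391 -0.133  0.215] rect [ 375. -140.] [14. 32.] 88.9
scene orange 49 [312. 172.] [0.475 0.005 0.21 ] min [ 0.452 -0.012  0.182] max [0.489 0.013 0.216] rect [470.   2.] [36. 17.] 28.4
scene red 132 [247. 214.] [ 0.572 -0.22   0.125] min [ 0.505 -0.262  0.121] max [ 0.61  -0.162  0.134] rect [ 558. -212.] [ 99. 105.] 89.3
scene red 21 [247. 213.] [ 0.563 -0.214  0.127] min [ 0.55  -0.22   0.119] max [ 0.573 -0.201  0.136] rect [ 562. -211.] [19. 23.] 89.4
scene blue 60 [408. 212.] [0.689 0.274 0.206] min [0.669 0.263 0.18 ] max [0.695 0.284 0.212] rect [682. 273.] [19. 27.] 78.6
scene blue 342 [453. 229.] [0.684 0.428 0.115] min [0.652 0.402 0.081] max [0.702 0.464 0.152] rect [680. 431.] [62. 43.] 74.2
scene blue 87 [405. 237.] [0.691 0.275 0.102] min [0.683 0.266 0.061] max [0.696 0.282 0.146] rect [690. 274.] [15. 12.] 71.3
scene black 58 [239. 196.] [ 0.518 -0.236  0.163
[... 1943 characters left out ...]
57 0.141] max [0.679 0.267 0.171] rect [673. 261.] [ 5. 14.] 59.3
top black 41 [398. 229.] [ 0.507 -0.233  0.183] min [ 0.501 -0.246  0.137] max [ 0.519 -0.228  0.191] rect [ 510. -237.] [18. 18.] 30.2
top black 12 [311. 248.] [0.456 0.022 0.151] min [0.449 0.009 0.139] max [0.463 0.033 0.155] rect [456.  21.] [ 3. 27.] 24.5
top black 11 [270. 291.] [0.333 0.14  0.153] min [0.325 0.136 0.146] max [0.34  0.144 0.208] rect [332. 140.] [15.  8.] 1.3
top high 174 [226. 184.] [0.653 0.264 0.207] min [0.563 0.243 0.192] max [0.691 0.285 0.225] rect [626. 265.] [132.  23.] 9.5
top high 83 [266. 287.] [0.345 0.146 0.212] min [0.332 0.13  0.192] max [0.356 0.164 0.218] rect [344. 146.] [18. 33.] 25.3
```

View pics/crop1.png

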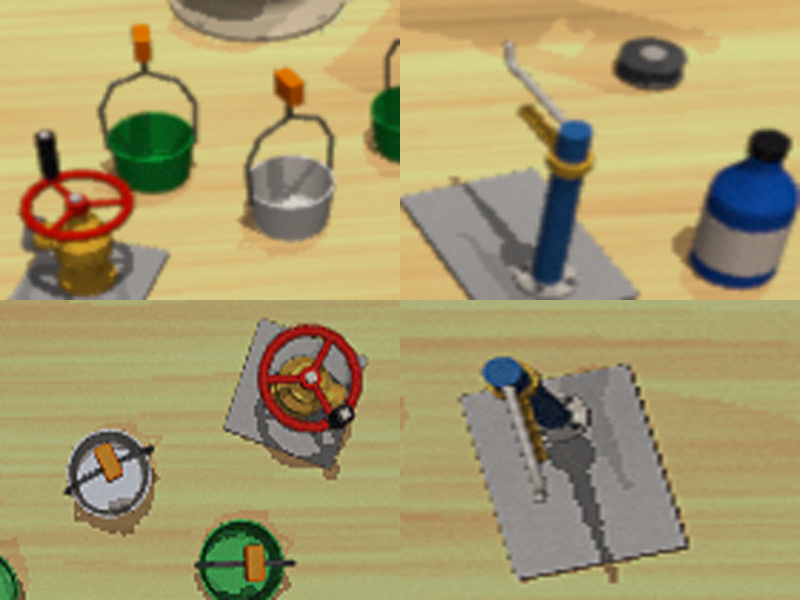

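The crop confirms the grey aluminium pail with an orange grip; its bail is about 28° off the world axes. The hook bar points from the blue pipe towards -x, with its upturned tip at top (232,212). Handle is at the front-right of the red wheel. Now refining the pail axis, hook line and wheel centre.

Run:
```python
from h import *
from scipy.optimize import least_squares
def circ(p,r=None):
    f=(lambda q:np.hypot(p[:,0]-q[0],p[:,1]-q[1])-(q[2] if r is None else r))
    s=least_squares(f,[*p.mean(0)[:2],.05],loss="soft_l1",f_scale=.003); return s.x.round(4)
for n in("scene","top"):
    c=dict(np.load(n+".npz")); W=pts(c); hsv=cv2.cvtColor(c["color"],cv2.COLOR_RGB2HSV); H,S,V=[hsv[...,i].astype(int) for i in range(3)]
    z=W[...,2]; d=np.hypot(W[...,0]-.466,W[...,1]-.0)
    rim=W[(abs(z-.0585)<.004)&(d<.062)]; print(n,"rim",len(rim),circ(rim),rim[:,2].max().round(3))
    gr=W[(z>.21)&(z<.225)&(d<.04)]; print(" grip top",len(gr),gr.mean(0).round(4),cv2.minAreaRect(gr[:,:2].astype(np.float32)*1000))
    bail=W[(z>.07)&(z<.16)&(d<.062)]; 
    if len(bail)>8:
        e=np.linalg.svd(bail[:,:2]-bail[:,:2].mean(0))[2][0]; print(" bail",len(bail),bail[:,:2].mean(0),np.degrees(np.arctan2(e[1],e[0])))
    red=W[((H<4)|(H>175))&(S>170)&(V>80)&(z>.115)&(z<.14)]; dr=np.hypot(red[:,0]-.556,red[:,1]+.212)
    print(" wheel",circ(red[(dr>.04)&(dr<.07)]))
    hk=W[(z>.19)&(z<.235)&(W[...,1]>.23)&(W[...,1]<.3)&(W[...,0]>.54)&(W[...,0]<.66)&(S<90)]
    e=np.linalg.svd(hk[:,:2]-hk[:,:2].mean(0))[2][0]; print(" hook",len(hk),hk.mean(0),np.degrees(np.arctan(e[1]/e[0])),hk[np.argmin(hk[:,0])])
    pt=W[(z>.206)&(z<.214)&(H>95)&(H<125)&(S>120)&(np.hypot(W[...,0]-.683,W[...,1]-.274)<.03)]; print(" pipe top",len(pt),circ(pt),((pt.max(0)+pt.min(0))/2).round(4))
    bk=W[(V<60)&(z>.14)&(z<.182)&(np.hypot(W[...,0]-.516,W[...,1]+.237)<.02)]; print(" handle",len(bk),circ(bk,.01))
    tp=W[(z>.183)&(z<.192)&(np.hypot(W[...,0]-.516,W[...,1]+.237)<.02)]; print(" htop",len(tp),((tp.max(0)+tp.min(0))/2).round(4))
```

```text
scene rim 81 [0.4673 0.0012 0.0445] 0.062
 grip top 31 [0.4687 0.0007 0.2125] ((469.1709899902344, 2.913450241088867), (36.28532028198242, 19.487884521484375), 28.351709365844727)
 bail 98 [ 4.68846493e-01 -2.43325072e-04] -64.6703301291396
 wheel [ 0.5582 -0.2118  0.0492]
 hook 67 [0.60845056 0.25603669 0.2072829 ] 13.700042456628664 [0.56275881 0.24953369 0.21176383]
 pipe top 35 [0.6823 0.2742 0.0091] [0.6817 0.2742 0.209 ]
 handle 49 [ 0.5097 -0.2366  0.05  ]
 htop 19 [ 0.5147 -0.2386  0.1861]
top rim 85 [0.4651 0.0009 0.0449] 0.062
 grip top 57 [0.4658 0.0018 0.2131] ((465.7985534667969, 1.4517326354980469), (30.544570922851562, 16.51333999633789), 26.204423904418945)
 bail 61 [0.46424536 0.00301345] 115.19789258570843
 wheel [ 0.5537 -0.2125  0.0493]
 hook 89 [0.6103115  0.25721985 0.20736367] 14.345813644912708 [0.56267492 0.24631148 0.21774973]
 pipe top 48 [0.6776 0.2737 0.0082] [0.6769 0.2733 0.21  ]
 handle 20 [ 0.5115 -0.2386  0.05  ]
 htop 34 [ 0.5097 -0.2376  0.1869]
```

Emit:
move_arm:
  rows:
    - {"twist": [0, 0, 0.1], "travel": [0.01, -0.02, 0.03], "gripper": 1}
    - {"twist": [0, 0, 0.89], "travel": [0.238, -0.499, 0.05], "gripper": 1}
    - {"twist": [0, 0, 0.89], "travel": [0.238, -0.499, 0.05], "gripper": 1}
    - {"twist": [0, 0, 0.89], "travel": [0.238, -0.499, 0.05], "gripper": 1}
    - {"twist": [0, 0, 0.89], "travel": [0.238, -0.499, 0.05], "gripper": 1}
    - {"twist": [0, 0, 0.89], "travel": [0.238, -0.499, 0.05], "gripper": 1}
    - {"twist": [0, 0, 0.89], "travel": [0.238, -0.499, 0.05], "gripper": 1}
    - {"twist": [0, 0, 0.89], "travel": [0.238, -0.499, 0.05], "gripper": 1}
    - {"twist": [0, 0, 0.89], "travel": [0.238, -0.499, 0.05], "gripper": 1}
    - {"twist": [0, 0, 0.89], "travel": [0.238, -0.499, 0.05], "gripper": 1}
    - {"twist": [0, 0, 0.89], "travel": [0.238, -0.499, 0.05], "gripper": 1}
    - {"twist": [0, 0, 0.89], "travel": [0.238, -0.499, 0.05], "gripper": 1}

```text
clock: 1.1
eef_pos: [0.4187, 0.1018, 0.45]
orientation: [[-0.895, -0.445, 0.0], [-0.445, 0.895, -0.001], [0.0, -0.001, -1.0]]
force: [1.5, 1.2, 0.0]
finger_gap: 0.085
```

Emit:
move_arm:
  rows:
    - {"twist": [0, 0, 0], "travel": [0.048, -0.1, 0], "gripper": 1}
    - {"twist": [0, 0, 0], "travel": [0.048, -0.1, 0], "gripper": 1}
    - {"twist": [0, 0, 0], "travel": [0.048, -0.1, 0], "gripper": 1}
    - {"twist": [0, 0, 0], "travel": [0.048, -0.1, 0], "gripper": 1}
    - {"twist": [0, 0, 0], "travel": [0.048, -0.1, 0], "gripper": 1}

```text
clock: 1.52
eef_pos: [0.4671, 0.0006, 0.4494]
orientation: [[-0.897, -0.443, -0.001], [-0.443, 0.897, -0.001], [0.001, -0.0, -1.0]]
force: [-0.4, -1.6, -0.3]
finger_gap: 0.0854
```

Run:
```python
from h import *
print(arm.read_state()["eef_pos"])
c=cap("scene"); cv2.imwrite("pics/g1.png",cv2.resize(c["color"][80:240,230:430],(800,640))[:600,:,::-1])
```

```text
[0.46706537 0.0005957  0.44935137]
```

View pics/g1.png

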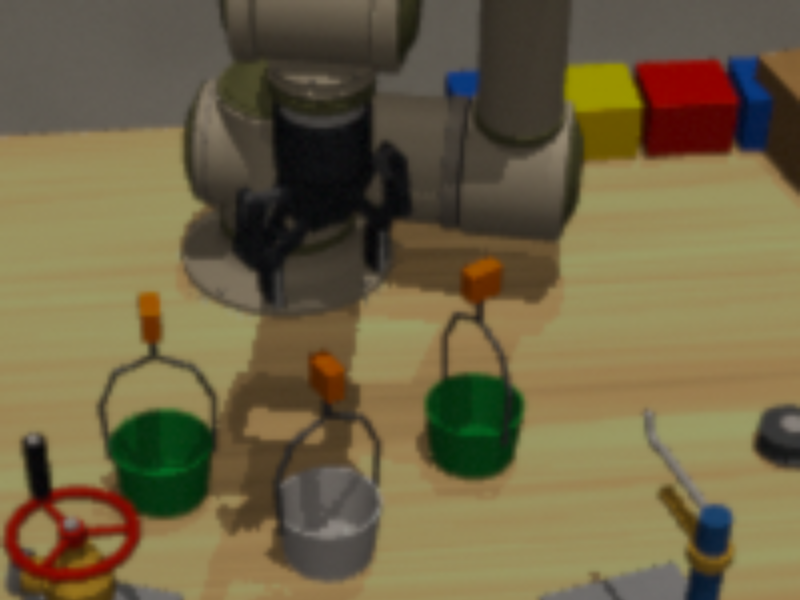

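The open fingers, at crop (265,290) and (375,260), straddle the grip at (327,377), directly above it. Descend and close.

Emit:
move_arm:
  grip_force: 60
  rows:
    - {"twist": [0, 0, 0], "travel": [0, 0.001, -0.04], "gripper": 1}
    - {"twist": [0, 0, 0], "travel": [0, 0.001, -0.075], "gripper": 1}
    - {"twist": [0, 0, 0], "travel": [0, 0.001, -0.094], "gripper": 1}
    - {"twist": [0, 0, 0], "travel": [0, 0.001, -0.094], "gripper": 1}
    - {"twist": [0, 0, 0], "travel": [0, 0.001, -0.094], "gripper": 0}
    - {"twist": [0, 0, 0], "travel": [0, 0.001, -0.094], "gripper": 0}
    - {"twist": [0, 0, 0], "travel": [0, 0.001, -0.094], "gripper": 0}
    - {"twist": [0, 0, 0], "travel": [0, 0.001, -0.094], "gripper": 0}
    - {"twist": [0, 0, 0], "travel": [0, 0.001, -0.094], "gripper": 0}
    - {"twist": [0, 0, 0], "travel": [0, 0.001, -0.094], "gripper": 0}
    - {"twist": [0, 0, 0], "travel": [0, 0.001, -0.094], "gripper": 0}
    - {"twist": [0, 0, 0], "travel": [0, 0.001, -0.094], "gripper": 0}

```text
clock: 2.57
eef_pos: [0.4668, 0.0026, 0.3564]
orientation: [[-0.896, -0.444, 0.001], [-0.444, 0.896, -0.001], [-0.0, -0.001, -1.0]]
force: [1.3, -0.6, 6.0]
finger_gap: 0.0173
```

Emit:
move_arm:
  rows:
    - {"twist": [0, 0, 0], "travel": [0, 0, 0.03], "gripper": 0}
    - {"twist": [0, 0, 0], "travel": [0, 0, 0.06], "gripper": 0}
    - {"twist": [0, 0, 0], "travel": [0, 0, 0.088], "gripper": 0}
    - {"twist": [0, 0, -0.04], "travel": [0.004, 0.03, 0.088], "gripper": 0}
    - {"twist": [0, 0, -0.08], "travel": [0.008, 0.06, 0.088], "gripper": 0}
    - {"twist": [0, 0, -0.12], "travel": [0.012, 0.095, 0.088], "gripper": 0}
    - {"twist": [0, 0, -0.16], "travel": [0.016, 0.13, 0.088], "gripper": 0}
    - {"twist": [0, 0, -0.2], "travel": [0.02, 0.165, 0.088], "gripper": 0}
    - {"twist": [0, 0, -0.218], "travel": [0.024, 0.195, 0.088], "gripper": 0}
    - {"twist": [0, 0, -0.218], "travel": [0.027, 0.215, 0.088], "gripper": 0}
    - {"twist": [0, 0, -0.218], "travel": [0.028, 0.225, 0.088], "gripper": 0}
    - {"twist": [0, 0, -0.218], "travel": [0.028, 0.225, 0.088], "gripper": 0}

```text
clock: 3.57
eef_pos: [0.4948, 0.2289, 0.4435]
orientation: [[-0.97, -0.242, -0.001], [-0.242, 0.97, -0.001], [0.001, -0.001, -1.0]]
force: [-0.4, 0.6, -2.8]
finger_gap: 0.0168
```

Run:
```python
from h import *
s=arm.read_state();print(s["eef_pos"],s["finger_gap"],s["force"],s["orientation"][:,1])
c=cap("scene");W=pts(c);z=W[...,2]
d=np.hypot(W[...,0]-.495,W[...,1]-.228)
m=(z>.06)&(z<.155)&(d<.06); r=W[m];print(len(r),r[:,2].max(),np.median(r,0))
hi=W[(d<.05)&(z>.1)&(z<.30)]
cv2.imwrite("pics/g2.png",cv2.resize(c["color"][100:270,300:500],(706,600))[:,:,::-1])
```

```text
[0.4947727  0.22891795 0.44346639] 0.016822895197678385 [-0.39546103  0.64269013 -2.78882865] [-0.24212797  0.97024365 -0.0011408 ]
655 0.15417860194159605 [0.47968772 0.22834794 0.12058641]
```

View pics/g2.png

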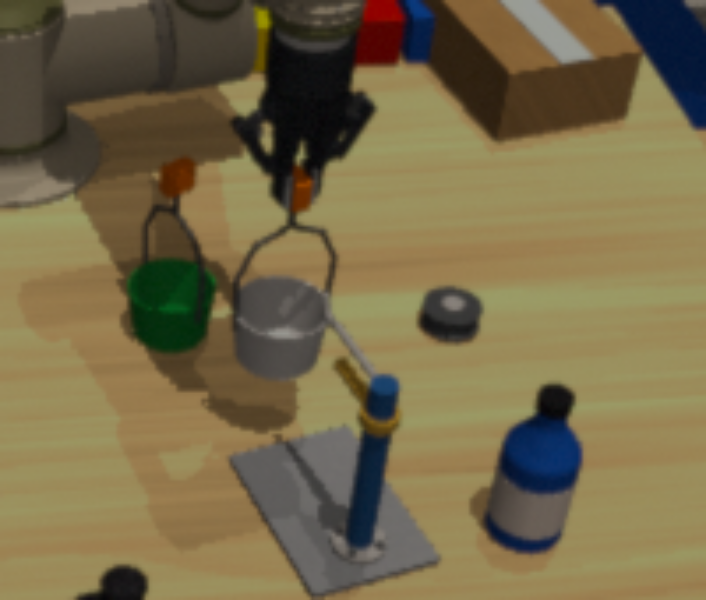

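Pail is held upright with the bail peak at crop (292,222); the hook bar end is hidden behind the rim at (325,300). One check of the rim centre and tilt before threading.

Run:
```python
from h import *
from scipy.optimize import least_squares
for n in("scene","top"):
    c=cap(n);W=pts(c);z=W[...,2];V=c["color"].max(2)
    d=np.hypot(W[...,0]-.49,W[...,1]-.229)
    w=W[(z>.135)&(z<.16)&(d>.036)&(d<.062)&(V>70)]
    A=np.c_[w[:,:2]-[.49,.229],np.ones(len(w))]
    az=np.degrees(np.arctan2(A[:,1],A[:,0]))
    for a in range(-180,180,45):
        k=w[(az>=a)&(az<a+45)]
        if len(k)>2: print(n,a,len(k),"zmax",np.sort(k[:,2])[-3:].round(3))
    t=w[w[:,2]>.142]
    f=lambda q:np.hypot(t[:,0]-q[0],t[:,1]-q[1])-q[2]
    print(n,least_squares(f,[.49,.229,.045],loss="soft_l1",f_scale=.003).x.round(4))
    b=W[(z>.165)&(z<.25)&(d<.062)&(V<80)]; print("bail",len(b),b.mean(0).round(3), b[b[:,2]<.23].mean(0).round(3))
```

```text
scene -180 29 zmax [0.147 0.151 0.153]
scene -90 11 zmax [0.149 0.152 0.155]
scene -45 36 zmax [0.147 0.148 0.152]
scene 0 22 zmax [0.148 0.149 0.151]
scene 90 19 zmax [0.15  0.155 0.158]
scene 135 27 zmax [0.147 0.147 0.148]
scene [0.4939 0.2257 0.0452]
bail 62 [0.497 0.222 0.211] [0.497 0.22  0.197]
top -135 7 zmax [0.148 0.148 0.15 ]
top -90 10 zmax [0.148 0.148 0.15 ]
top 90 7 zmax [0.15  0.151 0.153]
top 135 7 zmax [0.146 0.148 0.149]
top [0.492  0.2248 0.0448]
bail 22 [0.501 0.185 0.211] [0.501 0.184 0.209]
```

Emit:
move_arm:
  rows:
    - {"twist": [0, 0, 0], "travel": [0.02, 0.006, 0], "gripper": 0}
    - {"twist": [0, 0, 0], "travel": [0.04, 0.011, 0], "gripper": 0}
    - {"twist": [0, 0, 0], "travel": [0.06, 0.016, 0], "gripper": 0}
    - {"twist": [0, 0, 0], "travel": [0.08, 0.021, 0], "gripper": 0}
    - {"twist": [0, 0, 0], "travel": [0.088, 0.023, 0], "gripper": 0}
    - {"twist": [0, 0, 0], "travel": [0.088, 0.023, 0], "gripper": 0}
    - {"twist": [0, 0, 0], "travel": [0.088, 0.023, -0.01], "gripper": 0}
    - {"twist": [0, 0, 0], "travel": [0.088, 0.023, -0.02], "gripper": 0}
    - {"twist": [0, 0, 0], "travel": [0.088, 0.023, -0.028], "gripper": 0}
    - {"twist": [0, 0, 0], "travel": [0.088, 0.023, -0.032], "gripper": 0}
    - {"twist": [0, 0, 0], "travel": [0.088, 0.023, -0.034], "gripper": 0}
    - {"twist": [0, 0, 0], "travel": [0.088, 0.023, -0.034], "gripper": 0}

```text
clock: 4.72
eef_pos: [0.5825, 0.2497, 0.4106]
orientation: [[-0.971, -0.239, 0.001], [-0.239, 0.971, -0.001], [-0.001, -0.001, -1.0]]
force: [0.5, 2.7, -1.3]
finger_gap: 0.0174
```

Run:
```python
from h import *
s=arm.read_state();print(s["eef_pos"],s["finger_gap"],s["force"])
a=cap("scene")["color"][110:270,330:480];b=cap("top")["color"][140:240,190:290]
cv2.imwrite("pics/g3.png",np.hstack([cv2.resize(a,(450,480)),cv2.resize(b,(350,480))])[:,:,::-1])
```

```text
[0.5825156  0.24968399 0.41062545] 0.01735298572954813 [ 0.48947727  2.66718134 -1.29986605]
```

View pics/g3.png

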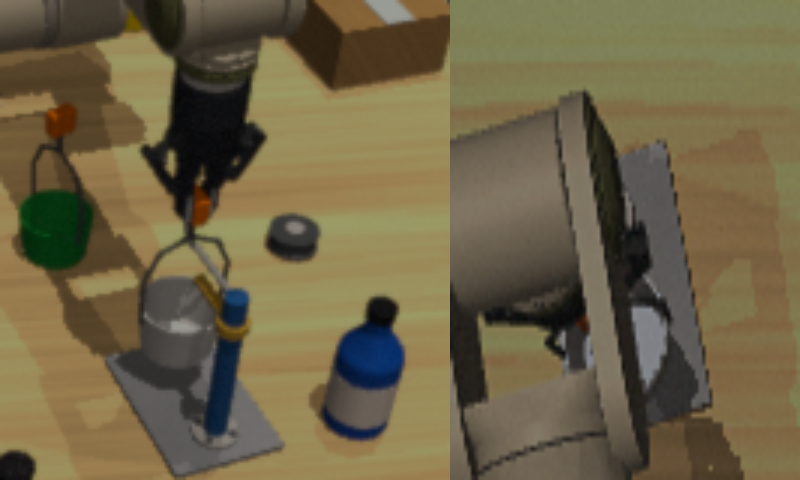

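The hook bar runs through the bail under its peak, at crop (193,240), and the force shows it beginning to take weight. Lower slightly and release.

Emit:
move_arm:
  rows:
    - {"twist": [0, 0, 0], "travel": [0, 0, -0.002], "gripper": 0}
    - {"twist": [0, 0, 0], "travel": [0, 0, -0.003], "gripper": 0}
    - {"twist": [0, 0, 0], "travel": [0, 0, -0.003], "gripper": 0}

```text
clock: 5.07
eef_pos: [0.5825, 0.2499, 0.4096]
orientation: [[-0.971, -0.24, 0.005], [-0.24, 0.971, 0.0], [-0.005, -0.001, -1.0]]
force: [-1.3, 1.6, 8.4]
finger_gap: 0.0173
```

Emit:
move_arm:
  rows:
    - {"twist": [0, 0, 0], "travel": [0, 0, 0], "gripper": 0.35}
    - {"twist": [0, 0, 0], "travel": [0, 0, 0], "gripper": 0.4}
    - {"twist": [0, 0, 0], "travel": [0, 0, 0], "gripper": 0.6}
    - {"twist": [0, 0, 0], "travel": [0, 0, 0], "gripper": 0.8}
    - {"twist": [0, 0, 0], "travel": [0, 0, 0], "gripper": 0.8}
    - {"twist": [0, 0, 0], "travel": [0, 0, 0], "gripper": 0.8}

```text
clock: 5.57
eef_pos: [0.5825, 0.2498, 0.4094]
orientation: [[-0.971, -0.239, 0.005], [-0.239, 0.971, -0.0], [-0.004, -0.001, -1.0]]
force: [0.0, 0.0, -0.8]
finger_gap: 0.0682
```

Emit:
move_arm:
  rows:
    - {"twist": [0, 0, 0], "travel": [0, 0, 0.02], "gripper": 0.8}
    - {"twist": [0, 0, 0], "travel": [0, 0, 0.05], "gripper": 0.8}
    - {"twist": [0, 0, 0], "travel": [0, 0, 0.08], "gripper": 0.8}
    - {"twist": [0, 0, 0], "travel": [-0.02, -0.03, 0.08], "gripper": 0.8}
    - {"twist": [0, 0, 0], "travel": [-0.03, -0.065, 0.08], "gripper": 0.8}
    - {"twist": [0, 0, 0], "travel": [-0.04, -0.105, 0.08], "gripper": 0.8}
    - {"twist": [0, 0, 0], "travel": [-0.05, -0.145, 0.08], "gripper": 0.8}
    - {"twist": [0, 0, 0], "travel": [-0.05, -0.185, 0.08], "gripper": 0.8}
    - {"twist": [0, 0, 0], "travel": [-0.05, -0.22, 0.08], "gripper": 0.8}
    - {"twist": [0, 0, 0], "travel": [-0.05, -0.25, 0.08], "gripper": 0.8}
    - {"twist": [0, 0, 0], "travel": [-0.05, -0.25, 0.08], "gripper": 0.8}

```text
clock: 6.48
eef_pos: [0.5326, -0.0045, 0.4892]
orientation: [[-0.972, -0.234, 0.004], [-0.234, 0.972, -0.002], [-0.004, -0.003, -1.0]]
force: [-0.8, -0.0, 0.1]
finger_gap: 0.0682
```

Run:
```python
from h import *
s=arm.read_state();print(s["clock"],s["eef_pos"],s["finger_gap"],s["force"],s["qpos"].round(2))
c=cap("scene");W=pts(c);z=W[...,2];hsv=cv2.cvtColor(c["color"],cv2.COLOR_RGB2HSV)
m=(hsv[...,0]>5)&(hsv[...,0]<18)&(hsv[...,1]>170)&(z>.2)&(W[...,1]>.2)&(W[...,0]>.5);w=W[m];print("grip",len(w),np.median(w,0),w.min(0),w.max(0))
a=c["color"][110:270,330:480];b=cap("top")["color"][140:310,190:440]
cv2.imwrite("pics/g4.png",np.hstack([cv2.resize(a,(300,320)),cv2.resize(b,(480,320))])[:,:,::-1])
```

```text
6.4833 [ 0.53257368 -0.00452478  0.4891799 ] 0.06821643845399653 [-0.81770407 -0.02407474  0.08543241] [-0.23  0.3   1.17 -0.    1.66 -2.04]
grip 103 [0.59339519 0.24610322 0.25954356] [0.56822592 0.23641178 0.23693638] [0.60440398 0.26073347 0.27050292]
```

View pics/g4.png

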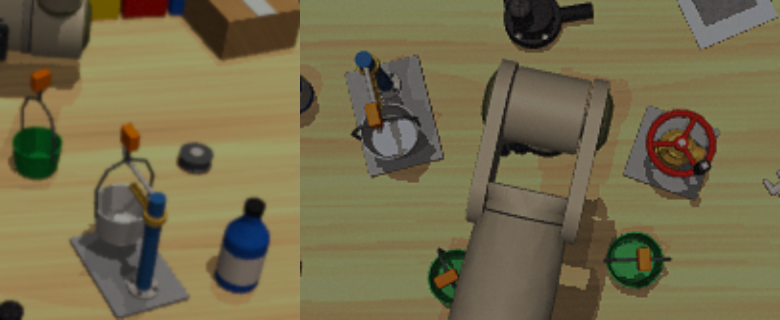

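Pail hangs at the hook seat: scene crop (120,210), grip at (130,137), measured about 54 mm up as expected. Handle is at top crop (700,167), unchanged. Next, move over the handle.

Emit:
move_arm:
  rows:
    - {"twist": [0, 0, 0], "travel": [-0.003, -0.04, -0.01], "gripper": 1}
    - {"twist": [0, 0, 0], "travel": [-0.006, -0.08, -0.03], "gripper": 1}
    - {"twist": [0, 0, 0], "travel": [-0.01, -0.12, -0.05], "gripper": 1}
    - {"twist": [0, 0, 0], "travel": [-0.014, -0.16, -0.07], "gripper": 1}
    - {"twist": [0, 0, 0], "travel": [-0.018, -0.195, -0.08], "gripper": 1}
    - {"twist": [0, 0, 0], "travel": [-0.021, -0.22, -0.09], "gripper": 1}
    - {"twist": [0, 0, 0], "travel": [-0.021, -0.233, -0.09], "gripper": 1}
    - {"twist": [0, 0, 0], "travel": [-0.021, -0.233, -0.09], "gripper": 1}
    - {"twist": [0, 0, 0], "travel": [-0.021, -0.233, -0.12], "gripper": 1}
    - {"twist": [0, 0, 0], "travel": [-0.021, -0.233, -0.15], "gripper": 1}
    - {"twist": [0, 0, 0], "travel": [-0.021, -0.233, -0.17], "gripper": 1}
    - {"twist": [0, 0, 0], "travel": [-0.021, -0.233, -0.17], "gripper": 1}

```text
clock: 7.58
eef_pos: [0.5118, -0.2317, 0.3164]
orientation: [[-0.971, -0.24, -0.001], [-0.24, 0.971, 0.004], [-0.0, 0.004, -1.0]]
force: [0.1, 0.9, 0.5]
finger_gap: 0.0855
```

Emit:
move_arm:
  grip_force: 40
  rows:
    - {"twist": [0, 0, 0], "travel": [0, 0, 0], "gripper": 0}
    - {"twist": [0, 0, 0], "travel": [0, 0, 0], "gripper": 0}
    - {"twist": [0, 0, 0], "travel": [0, 0, 0], "gripper": 0}
    - {"twist": [0, 0, 0], "travel": [0, 0, 0], "gripper": 0}
    - {"twist": [0, 0, 0], "travel": [0, 0, 0], "gripper": 0}
    - {"twist": [0, 0, 0], "travel": [0, 0, 0], "gripper": 0}
    - {"twist": [0, 0, 0], "travel": [0, 0, 0], "gripper": 0}
    - {"twist": [0, 0, 0], "travel": [0, 0, 0], "gripper": 0}

```text
clock: 8.25
eef_pos: [0.5119, -0.232, 0.3177]
orientation: [[-0.971, -0.239, 0.002], [-0.239, 0.971, 0.002], [-0.002, 0.002, -1.0]]
force: [-0.1, -1.1, 5.7]
finger_gap: 0.0194
```

Run:
```python
from h import *
s=arm.read_state();print(s["clock"],s["eef_pos"],s["finger_gap"],s["force"],s["qpos"].round(2))
a=cap("scene")["color"][150:260,190:320]
cv2.imwrite("pics/g5.png",cv2.resize(a,(650,550))[:,:,::-1])
```

```text
8.25 [ 0.51188168 -0.23201127  0.31772343] 0.01942032261883764 [-0.1265847  -1.13772133  5.73591717] [-0.64  0.48  1.4   0.    1.26 -2.45]
```

View pics/g5.png

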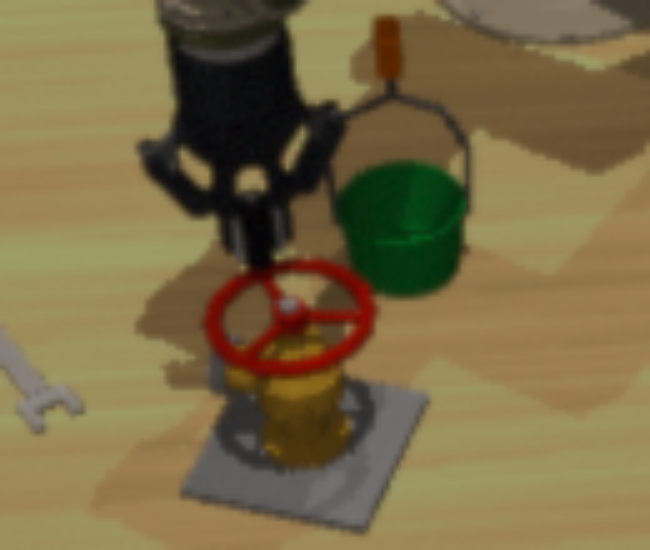

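Fingers closed on the handle, at crop (262,245), with a 19.4 mm gap for the 20 mm handle. The pumps and other bystanders are untouched. Computing the circle offsets.

```bash
cat > circ.py <<'E'
import sys
from h import *
cx,cy,step,n=map(float,sys.argv[1:5]); z=float(sys.argv[5]) if len(sys.argv)>5 else .3175
s=arm.read_state();p=s["eef_pos"];v=p[:2]-[cx,cy];a=np.degrees(np.arctan2(v[1],v[0]))
print("t",s["clock"],"ang",a.round(1),"r",np.hypot(*v).round(4),"p",p.round(4),"F",s["force"].round(1),"gap",s["finger_gap"].round(4),"q6",s["qpos"][5].round(2))
for k in range(1,int(n)+1):
    t=np.radians(a+step*k); print([round(float(x),3) for x in (cx+.05*np.cos(t)-p[0],cy+.05*np.sin(t)-p[1],z-p[2])],end=" ")
E
python3 circ.py .556 -.212 -15 12
```

```text
Traceback (most recent call last):
  File "circ.py", line 5, in <module>
    print("t",s["clock"],"ang",a.round(1),"r",np.hypot(*v).round(4),"p",p.round(4),"F",s["force"].round(1),"gap",s["finger_gap"].round(4),"q6",s["qpos"][5].round(2))
                                                                                                                 ^^^^^^^^^^^^^^^^^^^^^
AttributeError: 'float' object has no attribute 'round'
```

```bash
sed -i 's/s\["finger_gap"\].round(4)/round(s["finger_gap"],4)/' circ.py && python3 circ.py .556 -.212 -15 12
```

```text
t 8.3 ang -155.6 r 0.0485 p [ 0.5119 -0.232   0.3177] F [-0.3 -1.3  5.2] gap 0.0193 q6 -2.45
[-0.005, 0.012, -0.0] [-0.006, 0.025, -0.0] [-0.003, 0.038, -0.0] [0.003, 0.049, -0.0] [0.012, 0.059, -0.0] [0.023, 0.066, -0.0] [0.036, 0.069, -0.0] [0.049, 0.07, -0.0] [0.062, 0.067, -0.0] [0.073, 0.061, -0.0] [0.083, 0.052, -0.0] [0.09, 0.041, -0.0]
```

Emit:
move_arm:
  rows:
    - {"twist": [0, 0, 0], "travel": [-0.005, 0.012, 0], "gripper": 0}
    - {"twist": [0, 0, 0], "travel": [-0.006, 0.025, 0], "gripper": 0}
    - {"twist": [0, 0, 0], "travel": [-0.003, 0.038, 0], "gripper": 0}
    - {"twist": [0, 0, 0], "travel": [0.003, 0.049, 0], "gripper": 0}
    - {"twist": [0, 0, 0], "travel": [0.012, 0.059, 0], "gripper": 0}
    - {"twist": [0, 0, 0], "travel": [0.023, 0.066, 0], "gripper": 0}
    - {"twist": [0, 0, 0], "travel": [0.036, 0.069, 0], "gripper": 0}
    - {"twist": [0, 0, 0], "travel": [0.049, 0.07, 0], "gripper": 0}
    - {"twist": [0, 0, 0], "travel": [0.062, 0.067, 0], "gripper": 0}
    - {"twist": [0, 0, 0], "travel": [0.073, 0.061, 0], "gripper": 0}

```text
clock: 9.13
eef_pos: [0.5853, -0.1705, 0.3178]
orientation: [[-0.971, -0.24, 0.0], [-0.24, 0.971, 0.004], [-0.001, 0.003, -1.0]]
force: [-4.1, 0.6, 2.3]
finger_gap: 0.0187
```

```bash
python3 circ.py .556 -.212 -12 12
```

```text
t 9.1333 ang 54.8 r 0.0508 p [ 0.5853 -0.1705  0.3178] F [-4.1  0.6  2.3] gap 0.0187 q6 -2.29
[0.007, -0.008, -0.0] [0.014, -0.016, -0.0] [0.018, -0.025, -0.0] [0.02, -0.036, -0.0] [0.021, -0.046, -0.0] [0.018, -0.056, -0.0] [0.014, -0.066, -0.0] [0.008, -0.074, -0.0] [0.001, -0.082, -0.0] [-0.008, -0.087, -0.0] [-0.018, -0.09, -0.0] [-0.029, -0.092, -0.0]
```

Emit:
move_arm:
  rows:
    - {"twist": [0, 0, 0], "travel": [0.007, -0.008, 0], "gripper": 0}
    - {"twist": [0, 0, 0], "travel": [0.014, -0.016, 0], "gripper": 0}
    - {"twist": [0, 0, 0], "travel": [0.018, -0.025, 0], "gripper": 0}
    - {"twist": [0, 0, 0], "travel": [0.02, -0.036, 0], "gripper": 0}
    - {"twist": [0, 0, 0], "travel": [0.021, -0.046, 0], "gripper": 0}

```text
clock: 9.55
eef_pos: [0.6073, -0.2163, 0.3178]
orientation: [[-0.971, -0.241, 0.003], [-0.241, 0.971, 0.005], [-0.004, 0.004, -1.0]]
force: [2.8, 1.9, -0.7]
finger_gap: 0.0184
```

```bash
python3 circ.py .556 -.212 -12 6
```

```text
t 9.55 ang -4.8 r 0.0514 p [ 0.6073 -0.2163  0.3178] F [ 2.8  1.9 -0.7] gap 0.0184 q6 -2.34
[-0.003, -0.01, -0.0] [-0.007, -0.02, -0.0] [-0.013, -0.028, -0.0] [-0.021, -0.036, -0.0] [-0.03, -0.041, -0.0] [-0.04, -0.044, -0.0]
```

Emit:
move_arm:
  rows:
    - {"twist": [0, 0, 0], "travel": [-0.003, -0.01, 0], "gripper": 0}
    - {"twist": [0, 0, 0], "travel": [-0.007, -0.02, 0], "gripper": 0}
    - {"twist": [0, 0, 0], "travel": [-0.013, -0.028, 0], "gripper": 0}
    - {"twist": [0, 0, 0], "travel": [-0.021, -0.036, 0], "gripper": 0}

```text
clock: 9.88
eef_pos: [0.5866, -0.2529, 0.3178]
orientation: [[-0.971, -0.241, 0.006], [-0.241, 0.971, 0.004], [-0.007, 0.003, -1.0]]
force: [2.0, 3.1, -0.3]
finger_gap: 0.0189
```

```bash
python3 circ.py .556 -.212 -12 6
```

```text
t 9.8833 ang -53.2 r 0.0511 p [ 0.5866 -0.2529  0.3178] F [ 2.   3.1 -0.3] gap 0.0189 q6 -2.41
[-0.01, -0.004, -0.0] [-0.02, -0.008, -0.0] [-0.03, -0.009, -0.0] [-0.04, -0.008, -0.0] [-0.05, -0.005, -0.0] [-0.059, 0.0, -0.0]
```

Emit:
move_arm:
  rows:
    - {"twist": [0, 0, 0], "travel": [-0.01, -0.004, 0], "gripper": 0}
    - {"twist": [0, 0, 0], "travel": [-0.02, -0.008, 0], "gripper": 0}
    - {"twist": [0, 0, 0], "travel": [-0.03, -0.009, 0], "gripper": 0}

```text
clock: 10.13
eef_pos: [0.556, -0.2625, 0.3179]
orientation: [[-0.971, -0.24, 0.007], [-0.24, 0.971, 0.004], [-0.007, 0.002, -1.0]]
force: [3.3, 0.7, -1.6]
finger_gap: 0.0193
```

```bash
python3 circ.py .556 -.212 -12 6
```

```text
t 10.1333 ang -90.0 r 0.0505 p [ 0.556  -0.2625  0.3179] F [ 3.3  0.7 -1.6] gap 0.0193 q6 -2.45
[-0.01, 0.002, -0.0] [-0.02, 0.005, -0.0] [-0.029, 0.01, -0.0] [-0.037, 0.017, -0.0] [-0.043, 0.026, -0.0] [-0.048, 0.035, -0.0]
```

Emit:
move_arm:
  rows:
    - {"twist": [0, 0, 0], "travel": [-0.01, 0.002, 0], "gripper": 0}
    - {"twist": [0, 0, 0], "travel": [-0.02, 0.005, 0], "gripper": 0}

```text
clock: 10.3
eef_pos: [0.5362, -0.2583, 0.3183]
orientation: [[-0.971, -0.239, 0.013], [-0.239, 0.971, 0.001], [-0.013, -0.002, -1.0]]
force: [42.5, -13.6, -19.8]
finger_gap: 0.0192
```

```bash
python3 circ.py .556 -.212 -12 6
```

```text
t 10.3 ang -113.2 r 0.0504 p [ 0.5362 -0.2583  0.3183] F [ 42.5 -13.6 -19.8] gap 0.0192 q6 -2.46
[-0.009, 0.005, -0.001] [-0.017, 0.012, -0.001] [-0.023, 0.021, -0.001] [-0.028, 0.03, -0.001] [-0.03, 0.04, -0.001] [-0.03, 0.051, -0.001]
```

Stop reached: 45 N opposing the motion along the tangent. Hold briefly, then unload to find the stop angle.

Emit:
move_arm:
  rows:
    - {"twist": [0, 0, 0], "travel": [0, 0, 0], "gripper": 0}
    - {"twist": [0, 0, 0], "travel": [0, 0, 0], "gripper": 0}
    - {"twist": [0, 0, 0], "travel": [0, 0, 0], "gripper": 0}

```text
clock: 10.55
eef_pos: [0.5365, -0.2586, 0.3182]
orientation: [[-0.971, -0.239, 0.016], [-0.239, 0.971, 0.001], [-0.015, -0.003, -1.0]]
force: [10.1, -2.6, -5.2]
finger_gap: 0.019
```

Emit:
move_arm:
  rows:
    - {"twist": [0, 0, 0], "travel": [0.001, 0, 0], "gripper": 0}
    - {"twist": [0, 0, 0], "travel": [0.001, 0, 0], "gripper": 0}

```text
clock: 10.72
eef_pos: [0.5372, -0.2588, 0.318]
orientation: [[-0.971, -0.238, 0.015], [-0.238, 0.971, 0.001], [-0.014, -0.003, -1.0]]
force: [1.1, -2.3, -3.8]
finger_gap: 0.019
```

```bash
python3 circ.py .556 -.212 15 12
```

```text
t 10.7167 ang -111.9 r 0.0504 p [ 0.5372 -0.2588  0.318 ] F [ 1.1 -2.3 -3.8] gap 0.019 q6 -2.46
[0.013, -0.003, -0.0] [0.026, -0.003, -0.0] [0.038, 0.001, -0.0] [0.05, 0.007, -0.0] [0.059, 0.017, -0.0] [0.065, 0.028, -0.0] [0.068, 0.041, -0.0] [0.068, 0.054, -0.0] [0.065, 0.066, -0.0] [0.058, 0.078, -0.0] [0.049, 0.087, -0.0] [0.037, 0.093, -0.0]
```

Emit:
move_arm:
  rows:
    - {"twist": [0, 0, 0], "travel": [0.013, -0.003, 0], "gripper": 0}
    - {"twist": [0, 0, 0], "travel": [0.026, -0.003, 0], "gripper": 0}
    - {"twist": [0, 0, 0], "travel": [0.038, 0.001, 0], "gripper": 0}
    - {"twist": [0, 0, 0], "travel": [0.05, 0.007, 0], "gripper": 0}
    - {"twist": [0, 0, 0], "travel": [0.059, 0.017, 0], "gripper": 0}
    - {"twist": [0, 0, 0], "travel": [0.065, 0.028, 0], "gripper": 0}
    - {"twist": [0, 0, 0], "travel": [0.068, 0.041, 0], "gripper": 0}
    - {"twist": [0, 0, 0], "travel": [0.068, 0.054, 0], "gripper": 0}
    - {"twist": [0, 0, 0], "travel": [0.065, 0.066, 0], "gripper": 0}
    - {"twist": [0, 0, 0], "travel": [0.058, 0.078, 0], "gripper": 0}
    - {"twist": [0, 0, 0], "travel": [0.049, 0.087, 0], "gripper": 0}
    - {"twist": [0, 0, 0], "travel": [0.037, 0.093, 0], "gripper": 0}

```text
clock: 11.72
eef_pos: [0.5737, -0.1653, 0.3179]
orientation: [[-0.971, -0.239, 0.015], [-0.239, 0.971, -0.001], [-0.014, -0.005, -1.0]]
force: [0.7, -8.4, -3.4]
finger_gap: 0.0191
```

```bash
python3 circ.py .556 -.212 15 12
```

```text
t 11.7167 ang 69.2 r 0.05 p [ 0.5737 -0.1653  0.3179] F [ 0.7 -8.4 -3.4] gap 0.0191 q6 -2.29
[-0.013, 0.003, -0.0] [-0.026, 0.003, -0.0] [-0.038, -0.001, -0.0] [-0.049, -0.008, -0.0] [-0.058, -0.018, -0.0] [-0.064, -0.029, -0.0] [-0.067, -0.042, -0.0] [-0.067, -0.055, -0.0] [-0.063, -0.067, -0.0] [-0.056, -0.078, -0.0] [-0.047, -0.087, -0.0] [-0.035, -0.093, -0.0]
```

Emit:
move_arm:
  rows:
    - {"twist": [0, 0, 0], "travel": [-0.013, 0.002, 0], "gripper": 0}
    - {"twist": [0, 0, 0], "travel": [-0.026, 0.002, 0], "gripper": 0}
    - {"twist": [0, 0, 0], "travel": [-0.038, -0.002, 0], "gripper": 0}
    - {"twist": [0, 0, 0], "travel": [-0.049, -0.008, 0], "gripper": 0}
    - {"twist": [0, 0, 0], "travel": [-0.058, -0.018, 0], "gripper": 0}
    - {"twist": [0, 0, 0], "travel": [-0.064, -0.029, 0], "gripper": 0}
    - {"twist": [0, 0, 0], "travel": [-0.067, -0.042, 0], "gripper": 0}
    - {"twist": [0, 0, 0], "travel": [-0.067, -0.055, 0], "gripper": 0}
    - {"twist": [0, 0, 0], "travel": [-0.063, -0.067, 0], "gripper": 0}
    - {"twist": [0, 0, 0], "travel": [-0.056, -0.078, 0], "gripper": 0}
    - {"twist": [0, 0, 0], "travel": [-0.047, -0.087, 0], "gripper": 0}
    - {"twist": [0, 0, 0], "travel": [-0.035, -0.093, 0], "gripper": 0}

```text
clock: 12.72
eef_pos: [0.539, -0.2596, 0.3179]
orientation: [[-0.971, -0.238, 0.015], [-0.238, 0.971, 0.0], [-0.014, -0.003, -1.0]]
force: [0.3, 8.9, 2.9]
finger_gap: 0.019
```

```bash
python3 circ.py .556 -.212 15 12
```

```text
t 12.7167 ang -109.7 r 0.0505 p [ 0.539  -0.2596  0.3179] F [0.3 8.9 2.9] gap 0.019 q6 -2.46
[0.013, -0.002, -0.0] [0.026, -0.002, -0.0] [0.038, 0.002, -0.0] [0.049, 0.009, -0.0] [0.058, 0.019, -0.0] [0.064, 0.031, -0.0] [0.067, 0.043, -0.0] [0.066, 0.057, -0.0] [0.062, 0.069, -0.0] [0.055, 0.08, -0.0] [0.045, 0.089, -0.0] [0.034, 0.095, -0.0]
```

Emit:
move_arm:
  rows:
    - {"twist": [0, 0, 0], "travel": [0.013, -0.002, 0], "gripper": 0}
    - {"twist": [0, 0, 0], "travel": [0.026, -0.002, 0], "gripper": 0}
    - {"twist": [0, 0, 0], "travel": [0.038, 0.002, 0], "gripper": 0}
    - {"twist": [0, 0, 0], "travel": [0.049, 0.009, 0], "gripper": 0}
    - {"twist": [0, 0, 0], "travel": [0.058, 0.019, 0], "gripper": 0}
    - {"twist": [0, 0, 0], "travel": [0.064, 0.031, 0], "gripper": 0}
    - {"twist": [0, 0, 0], "travel": [0.067, 0.043, 0], "gripper": 0}
    - {"twist": [0, 0, 0], "travel": [0.066, 0.057, 0], "gripper": 0}
    - {"twist": [0, 0, 0], "travel": [0.062, 0.069, 0], "gripper": 0}
    - {"twist": [0, 0, 0], "travel": [0.055, 0.08, 0], "gripper": 0}
    - {"twist": [0, 0, 0], "travel": [0.045, 0.088, 0], "gripper": 0}
    - {"twist": [0, 0, 0], "travel": [0.034, 0.094, 0], "gripper": 0}

```text
clock: 13.72
eef_pos: [0.5737, -0.1658, 0.3179]
orientation: [[-0.971, -0.238, 0.018], [-0.238, 0.971, -0.0], [-0.017, -0.005, -1.0]]
force: [3.4, -0.7, -1.6]
finger_gap: 0.0186
```

```bash
python3 circ.py .556 -.212 15 12
```

```text
t 13.7167 ang 69.1 r 0.0495 p [ 0.5737 -0.1658  0.3179] F [ 3.4 -0.7 -1.6] gap 0.0186 q6 -2.29
[-0.013, 0.004, -0.0] [-0.026, 0.003, -0.0] [-0.038, -0.001, -0.0] [-0.049, -0.007, -0.0] [-0.058, -0.017, -0.0] [-0.064, -0.028, -0.0] [-0.067, -0.041, -0.0] [-0.067, -0.054, -0.0] [-0.063, -0.067, -0.0] [-0.056, -0.078, -0.0] [-0.047, -0.087, -0.0] [-0.036, -0.093, -0.0]
```

Emit:
move_arm:
  rows:
    - {"twist": [0, 0, 0], "travel": [-0.013, 0.003, 0], "gripper": 0}
    - {"twist": [0, 0, 0], "travel": [-0.026, 0.003, 0], "gripper": 0}
    - {"twist": [0, 0, 0], "travel": [-0.038, -0.001, 0], "gripper": 0}
    - {"twist": [0, 0, 0], "travel": [-0.049, -0.007, 0], "gripper": 0}
    - {"twist": [0, 0, 0], "travel": [-0.058, -0.017, 0], "gripper": 0}
    - {"twist": [0, 0, 0], "travel": [-0.064, -0.028, 0], "gripper": 0}
    - {"twist": [0, 0, 0], "travel": [-0.067, -0.041, 0], "gripper": 0}
    - {"twist": [0, 0, 0], "travel": [-0.067, -0.054, 0], "gripper": 0}
    - {"twist": [0, 0, 0], "travel": [-0.063, -0.067, 0], "gripper": 0}
    - {"twist": [0, 0, 0], "travel": [-0.056, -0.078, 0], "gripper": 0}
    - {"twist": [0, 0, 0], "travel": [-0.047, -0.087, 0], "gripper": 0}
    - {"twist": [0, 0, 0], "travel": [-0.037, -0.093, 0], "gripper": 0}

```text
clock: 14.72
eef_pos: [0.5372, -0.2597, 0.3178]
orientation: [[-0.971, -0.237, 0.018], [-0.237, 0.972, 0.002], [-0.018, -0.002, -1.0]]
force: [2.2, 14.0, 2.2]
finger_gap: 0.0189
```

Emit:
move_arm:
  rows:
    - {"twist": [0, 0, 0], "travel": [0, 0, 0], "gripper": 0}
    - {"twist": [0, 0, 0], "travel": [0, 0, 0], "gripper": 0}
    - {"twist": [0, 0, 0], "travel": [0, 0, 0], "gripper": 0}
    - {"twist": [0, 0, 0], "travel": [0, 0, 0], "gripper": 0}

```text
clock: 15.05
eef_pos: [0.5381, -0.26, 0.3179]
orientation: [[-0.971, -0.237, 0.02], [-0.237, 0.972, 0.003], [-0.02, -0.002, -1.0]]
force: [2.9, 4.8, -1.0]
finger_gap: 0.0188
```

```bash
python3 circ.py .556 -.212 15 1
python3 - <<'E'
from h import *
c=cap("scene");W=pts(c);z=W[...,2];hsv=cv2.cvtColor(c["color"],cv2.COLOR_RGB2HSV)
m=(hsv[...,0]>5)&(hsv[...,0]<18)&(hsv[...,1]>170)&(z>.2)&(W[...,1]>.2)&(W[...,0]>.5);w=W[m];print("grip",len(w),np.median(w,0),w.min(0),w.max(0))
a=c["color"][130:310,170:480]
b=c["color"][180:255,215:285]
cv2.imwrite("pics/g6.png",np.hstack([cv2.resize(a,(480,300)),cv2.resize(b,(280,300))])[:,:,::-1])
E
```

```text
t 15.05 ang -110.5 r 0.0513 p [ 0.5381 -0.26    0.3179] F [ 2.9  4.8 -1. ] gap 0.0188 q6 -2.46
[0.013, -0.002, -0.0] grip 100 [0.59210252 0.24654508 0.25825904] [0.56856293 0.23703873 0.23764664] [0.60583165 0.2600627  0.26908418]
```

View pics/g6.png

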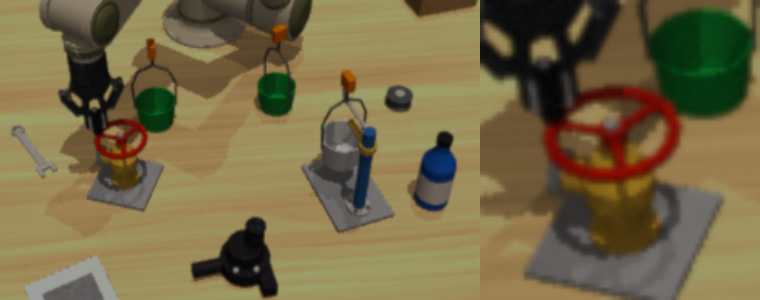

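Final view: the handle is gripped at crop (98,122), the pail hangs on the hook at (340,145), and bystanders are in place. The TCP is within 1.4° of its position at the stop, two turns on. Handing in.

```bash
python3 -c "
from cell import arm
print(arm.read_state()['joint_velocities'].round(4)); print(arm.sign_off())"
```

```text
[-0.      0.0004  0.0017  0.0002 -0.0005  0.0007]
the job is handed in; nothing more can be done
None
```

The job is handed in at 15 s: the pail is on the hook and the valve is two turns open, with the handle still gripped. The system gave no verdict.

- **Pail:** I hung the grey pail by its bail on the hook and let go. Its grip measured about 5 mm above the nominal height, the same reading as before I turned the valve. It showed no visible tilt.
- **Valve:** I closed it about 316° clockwise until it hit the stop at about 45 N, then turned it back two full turns. The tool ended within 1.5° of its position at the stop, against a tolerance of 15°.
- **Grip and rest:** The fingers still hold the handle, with a 19 mm gap on the 20 mm cylinder, and the arm is at rest.
- **Bystanders:** In the last picture the pump, bottle, spanner and pulley all looked unmoved; I judged this by eye and did not measure it.

No check failed. The valve angle is inferred from the tool's position, so 1–2 mm of slip in the fingers (about 2°) could not be ruled out. The last force reading was a small 5–6 N left at the tool.

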